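# Slide the rolling pin home in its dock

### The job

Put the small rolling pin away in its dock: lay it in the V-groove in front of the green hood, then slide it along the groove under the hood, past the drag of the spring pad, until it is fully home against the stop hidden inside. Feel for the stop and press only gently, because the stop must not be shoved; leave the pin resting there, and leave the other things on the worktop where they are.

Things in the scene. Friction and masses are not known exactly. Their poses are not given: they have to be found in the camera images.
- pin: small loose wooden rolling pin: a plain straight rod with half-round ends and two thin red bands 52 mm either side of the middle; 20 mm diameter, 160 mm long over the ends, 60 to 130 g. Origin at its centre on its axis, its x along its length (both ends alike; it may roll about x). It starts lying on the worktop.
- dock: fixed dock: pale wooden rail, 315 mm long, 45 mm wide, top at z = 30 mm, on cross feet 74 mm wide, 12 mm high, with a green hood over one end. Origin on the worktop under the groove; x runs along the groove TOWARDS the hood, z up. Rail from x = -165 to +150 mm. V-groove in its top at y = 0: 5 mm deep, 17 mm wide, faces sloping 30 degrees; a pin lying in it has its axis at z = 36.5 mm.
- groove_end (a point): middle of the rail's open end, at the height of its top: x = -165, z = 30 mm in the dock's frame. Open here. At the other end, unseen in the hood, is a stop 45 to 75 mm in from the hood's mouth, set differently each time and not measured. Its rubber face meets the middle of the pin's nose and gives about 1 mm per 3 N; over 15 N counts as shoving. The pad's friction keeps the pin there when let go.
- hood_mouth (a point): middle of the hood's mouth, on the axis of a pin in the groove (dock x = +45, z = 36.5 mm). The hood reaches 105 mm on from here, is 57 mm wide, its top 80 mm above the worktop, closed behind. 25 mm inside, a rounded spring pad under its roof drags on top of the pin: it takes about 3 to 8 N to move the pin once its nose is 10 mm or more inside.
- tuna_tin: bystander: flat round tin, 86 mm diameter, 40 mm high, origin at the centre of its underside
- spice_jar: bystander: spice jar with a yellow lid, 42 mm diameter, 96 mm high, origin at the centre of its underside
- salt: bystander: salt shaker, 44 mm diameter, 90 mm high, origin at the centre of its underside
- lemon1: bystander: lemon, 78 x 55 x 56 mm, origin at the centre of its underside
Mind the look-alikes: they are no part of the job. There is more than one size of the pin; the one meant has the size given above.

How it is judged:
By the outcome, as a careful person would: the job done as asked, in the order asked, and still so for the second after the job is handed in, with the robot touching nothing.
It also fails if it takes over 72 s, if anything falls off the work surface, if the arm or the gripper's body presses on something with over 40 N, if the wrist force passes 120 N, or if a joint passes its speed limit or range.

### The arm

A 7-joint arm with a two-finger parallel gripper is mounted at the origin on a cart in front of the work surface, level with it; the furniture and walls round the work are solid. World frame = base frame: x ahead of the robot, y to its left, z up, the work surface at z = 0. Lengths are in m, angles in rad, forces in N, time in s.
With the tool pointing down it reaches from about 0.425 to 0.925 m from the base axis. Payload 6.8 kg.
Tool frame: the origin (TCP) lies at the very end of the fingers, on their centre line; the grasp point (between the pads) lies 19 mm behind it (r.tcp_to_grasp is the distance from the TCP to the grasp point, in m); z points along the fingers, y is the line along which they close (so a half turn about z gives the same grasp; the last joint's range is limited). The gripper opens to 85 mm and grips with 20 to 120 N. Pads are 22 mm wide; open, the fingers measure 114 mm over their backs; the gripper's body (76 mm by 85 mm) begins 54 mm behind the grasp point. The pads swing forward as they close: fully open they stand 13 mm farther back than shut.
Start: joints at [-1.21, 0.477, 0.022, 1.555, -0.011, 1.109, -0.083], TCP at [0.305, 0.602, 0.231] pointing down, gripper open.
Joint ranges: [-2.96, 2.96], [-0.34, 2.1], [-1.41, 1.46], [0.24, 2.44], [-1.37, 4.51], [0.17, 1.92], [-2.96, 2.96]. Speed limits (rad/s): [2.39, 2.39, 3.14, 3.14, 3.14, 3.14, 3.14].

### API

Orientations are given as a rotation vector (axis times angle).
In Python, from bench import r gives the robot as it stands.
- The arm moves only by the tool step_arm, never from a script. Its argument "moves" is a list of rows, each a list of 7 numbers: the shift along the tool's x, y, z in mm, then the turn, a rotation vector about the tool's x, y, z in rad, then the finger opening in mm, from 0 to 85.4. A call has 1 to 8 rows; each row is the pose to reach, as a shift and turn from the pose commanded when the call began, along the tool's axes at that moment; what a row does not reach only later rows make up. A row lasts 1/10 s, in which the tool goes at most 50 mm and 8.59 degrees, less where a joint would pass 70% of its speed; a pose out of reach is approached as far as the arm can. A call with a gripper value outside its range is refused whole. The fingers move at their own pace and stop on an object; "grip_force" is the grip in N (left out, the last holds). Time passes only in rows, so rows that repeat a pose let the fingers close. It gives the time, the measured TCP pose, the force, the opening and the grip force at its end, in the units of the state.
- r.get_obs(): the state, without advancing time (a new reading comes with each control period).
- r.grab_frame(name): name is "scene" or "side" or "wrist"; returns a dict with "image" (400x640x3 uint8, red, green, blue), "depth" (400x640 float32, m along the optical axis (not along the pixel's ray), 0 where there is no reading), "mtx" (3x3 intrinsics, pixels), "k1" (the pictures are not rectified: a ray, as slopes to the right and down, at radius r is drawn at 1 + k1 r^2 times it, then the intrinsics apply), "rvec" (rotation vector, rad) and "tvec" (3), from world to camera coordinates, as OpenCV has them. Camera axes: x right, y down, z forward; pixel columns grow to the right and rows downward; lengths in m; the calibration is good to about 2 mm. A picture is of the moment at which its call begins.
- r.hand_in(): hands the job in; it is judged then, once.
The state is a dict: "clock": time; "joints": joint angles; "qvel": joint speeds; "tau": joint torques, N m; "tcp_pos": TCP position; "orientation": TCP orientation; "contact_force": force on the tool from outside, world axes, zero at the start; "moment": the same for the moment, N m; "grip_width": finger opening in m; "gripper_force": force on a finger pad.
Only numpy, scipy, OpenCV 4.12 (cv2) and the standard library are available. Lean on these libraries where they do the work, as an engineer would, in place of code of your own. Each camera call takes 0.05 s, during which the arm holds its last target. There are 200 camera calls.

## Working session

There is one attempt and no reset: what is moved stays moved. The work goes in short steps, Python scripts to look and compute and a tool call to move; the robot and the scene stay as the last step left them, time stands still between calls to the robot, and variables do not carry over. Pictures are saved under pics/ and viewed, at most 10 in all, crops included, and the job is handed in when it is done.

Besides the shell and the picture viewer there is one more tool, called after "Request:" by a JSON object that holds its "api" and its "payload". step_arm: Moves the arm, as the interface text tells. Its arguments: {"type":"object","properties":{"moves":{"type":"array","items":{"type":"array","items":{"type":"number"}}},"grip_force":{"type":"number"}},"required":["moves"]}

```bash
mkdir -p pics
cat > h.py <<'E'
import numpy as np, cv2
from bench import r
def grab(n):
    f=r.grab_frame(n); np.savez('pics/'+n+'.npz',**f); return f
def ray(f,u,v):
    K=f['mtx']; x,y=(u-K[0,2])/K[0,0],(v-K[1,2])/K[1,1]
    rd=np.hypot(x,y); q=rd
    for _ in range(30): q=rd/(1+f['k1']*q*q)
    s=q/rd if rd>0 else 1
    R,_=cv2.Rodrigues(np.array(f['rvec'],float)); t=np.array(f['tvec'],float).ravel()
    d=np.array([x*s,y*s,1.]); return -R.T@t, R.T@d   # d has unit depth
def onz(f,u,v,z):
    o,d=ray(f,u,v); return o+d*(z-o[2])/d[2]
def dep(f,u,v):
    o,d=ray(f,u,v); D=f['depth'][int(v)-1:int(v)+2,int(u)-1:int(u)+2]; return o+d*np.median(D[D>0]) if (D>0).any() else None
def tri(f,a,g,b):
    o1,d1=ray(f,*a);o2,d2=ray(g,*b)
    s,_,_,_=np.linalg.lstsq(np.c_[d1,-d2],o2-o1,rcond=None)
    p,q=o1+d1*s[0],o2+d2*s[1]; return (p+q)/2,np.linalg.norm(p-q)
def Rt():
    s=r.get_obs(); return np.array(s['tcp_pos']),cv2.Rodrigues(np.array(s['orientation'],float))[0]
E
python3 - <<'E'
from h import *
for n in ('scene','side'):
    f=grab(n); cv2.imwrite(f'pics/{n}0.png',f['image'][:,:,::-1]); print(n,ray(f,320,200))
print(r.get_obs())
E
```

```text
scene (array([-0.02215239,  0.90843883,  0.60589351]), array([ 0.51160473, -0.73053829, -0.45239093]))
side (array([0.43959512, 1.07963948, 0.72496997]), array([ 0.09595632, -0.83307269, -0.54491112]))
{'clock': 0.1, 'joints': array([-1.21010747,  0.47772519,  0.02233289,  1.55631981, -0.0114713 ,
        1.10930898, -0.08309864]), 'qvel': array([-2.06645369e-03, -3.29185685e-03,  1.37639048e-03, -1.53794648e-03,
       -5.32537439e-04,  9.87459204e-04,  3.18014709e-05]), 'tau': array([ 3.93728682e-03, -5.97760427e+01,  1.61345132e+00, -2.81954849e+01,
        1.27504629e-02,  5.01527640e-03,  1.08142615e-05]), 'tcp_pos': array([0.30474472, 0.60170846, 0.2304314 ]), 'orientation': array([-7.29525077e-01, -3.05546574e+00,  2.53691754e-03]), 'contact_force': array([-0.09363411,  0.2178689 ,  1.18836216]), 'moment': array([ 0.02715816, -0.03420119,  0.05089692]), 'gripper_force': 0.0, 'grip_width': 0.0855142419242878}
```

View pics/scene0.png

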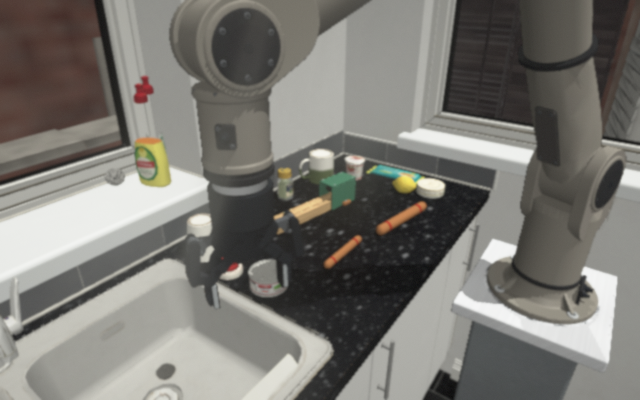

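View pics/side0.png

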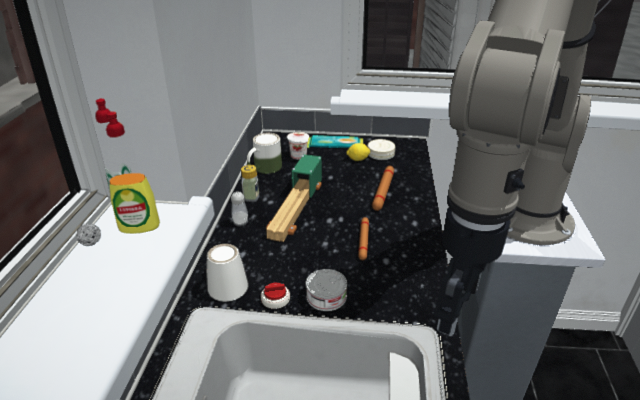

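The scene view shows the short rod at (344,251) and a longer, thicker one at (402,218). The side view shows them at (364,238) and (383,188). The dock's hood is at side (307,172) and its open end at side (280,230). Those two rods are the only things that could be taken for the pin, so I'll measure both.

```bash
cat > m.py <<'E'
from h import *
F={n:dict(np.load(f'pics/{n}.npz')) for n in('scene','side')}
def blob(f,lo,hi,box):
    h=cv2.cvtColor(f['image'],cv2.COLOR_RGB2HSV); m=cv2.inRange(h,lo,hi); k=np.zeros_like(m); a,b,c,d=box; k[b:d,a:c]=m[b:d,a:c]
    n,l,s,_=cv2.connectedComponentsWithStats(k); i=1+np.argmax(s[1:,4]); return np.argwhere(l==i)[:,::-1].astype(float)
def ends(p):
    c=p.mean(0); w,v=np.linalg.eigh(np.cov(p.T)); t=(p-c)@v[:,1]; o=np.sign(v[1,1])or 1
    return c,c+v[:,1]*o*t.min(),c+v[:,1]*o*t.max()   # top end, bottom end
OR=((3,110,60),(16,255,255))
for nm,bs,bd in(('A',(315,230,368,272),(350,212,378,264)),('B',(372,195,432,240),(368,160,402,212))):
    a=ends(blob(F['scene'],*OR,bs)); b=ends(blob(F['side'],*OR,bd))
    for x,y in zip(a,b): print(nm,x.round(1),y.round(1),'tri',*[np.round(q,4) for q in tri(F['scene'],x,F['side'],y)],'onz',onz(F['scene'],*x,.01).round(4),onz(F['side'],*y,.01).round(4))
    for g,z in((a,'scene'),(b,'side')): print('len',np.linalg.norm(onz(F[z],*g[1],.01)-onz(F[z],*g[2],.01)))
for z,box in(('scene',(300,165,370,215)),('side',(280,145,335,205))):
    p=blob(F[z],(60,80,30),(90,255,255),box); print(z,'hood',p.min(0),p.max(0),p.mean(0))
im=F['side']['image'][130:280,220:420,::-1]; cv2.imwrite('pics/crop.png',cv2.resize(im,(800,600),interpolation=cv2.INTER_CUBIC))
E
python3 m.py
```

```text
A [342.1 251.5] [363.6 238.3] tri [0.4392 0.1511 0.0126] 0.0005 onz [0.441  0.1482 0.01  ] [0.4392 0.1472 0.01  ]
A [360.6 235.7] [364.9 216.9] tri [0.4389 0.0593 0.0128] 0.0003 onz [0.441  0.0556 0.01  ] [0.4389 0.0552 0.01  ]
A [324.4 266.5] [362.3 259.1] tri [0.4393 0.2293 0.0121] 0.0001 onz [0.441  0.2267 0.01  ] [0.4393 0.2269 0.01  ]
len 0.1711121314977527
len 0.17170060044315577
B [400.5 217.7] [383.  187.6] tri [ 0.3922 -0.0872  0.0167] 0.0002 onz [ 0.3968 -0.0984  0.01  ] [ 0.3917 -0.0984  0.01  ]
B [426. 203.] [390.8 165.3] tri [ 0.3684 -0.218   0.0181] 0.0026 onz [ 0.373  -0.2306  0.01  ] [ 0.3674 -0.2355  0.01  ]
B [375.9 231.9] [375.5 209.2] tri [0.4121 0.0242 0.0163] 0.0009 onz [0.417  0.0139 0.01  ] [0.4119 0.0156 0.01  ]
len 0.24843784391028778
len 0.2550290961310624
scene hood [322. 173.] [350. 207.] [337.45316456 186.91898734]
side hood [291. 154.] [321. 197.] [308.30609418 170.44459834]
```

View pics/crop.png

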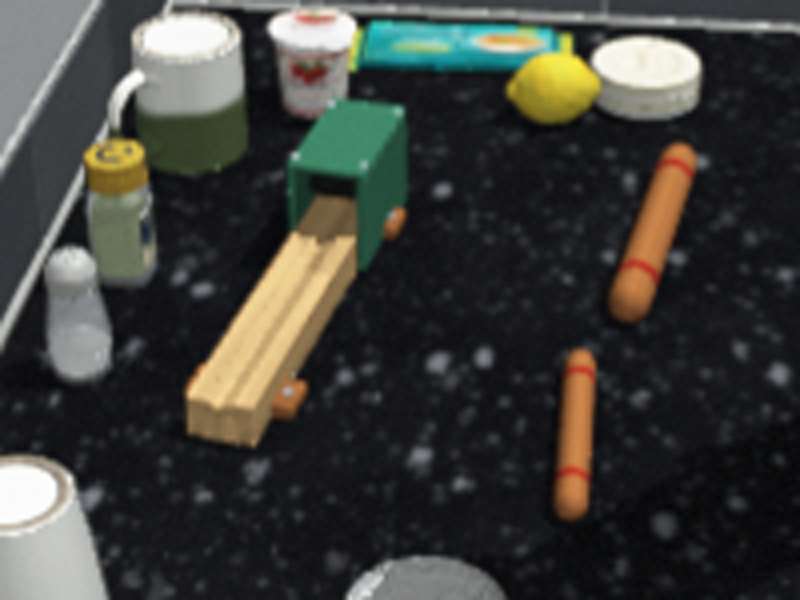

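The crop shows the short pin with bands at crop (581,370) and (572,472), and the bigger rod at (655,235). The groove's open end is at crop (225,408), and the hood roof corners are at (332,102), (402,112), (364,163) and (293,155). The short rod is the one meant: about 160 mm, against about 250 mm for the other.

```bash
cat > d.py <<'E'
from h import *
f=dict(np.load('pics/side.npz'))
c=lambda x,y:(220+(x+.5)/4-.5,130+(y+.5)/4-.5)
P=[onz(f,*c(*q),.08) for q in((332,102),(402,112),(364,163),(293,155))]
print(np.round(P,4)); 
for i in range(4): print(np.linalg.norm(P[i]-P[(i+1)%4]).round(4),end=' ')
e=[onz(f,*c(*q),.03) for q in((188,402),(258,415),(357,238),(296,232))]; print(np.round(e,4))
b1,b2=onz(f,*c(581,370),.018),onz(f,*c(572,472),.018); print('bands',b1,b2,np.linalg.norm(b1-b2))
for q in((240,404),(345,130),(226,408),(350,200)): print(q, dep(f,*c(*q)))
for q in((578,420),(579,390),(574,450)): print('pin',dep(f,*c(*q)))
s=dict(np.load('pics/scene.npz')); im=s['image'][160:260,260:380,::-1]; cv2.imwrite('pics/crop2.png',cv2.resize(im,(720,600),interpolation=cv2.INTER_CUBIC))
# dock depth points from scene and side for rail top
t,R=Rt(); print(R.round(3))
g=grab('wrist'); o,d=ray(g,320,200); print('wrist cam',R.T@(o-t),R.T@d, g['mtx'][0,0])
E
python3 d.py
```

```text
[[ 0.6311 -0.1414  0.08  ]
 [ 0.5782 -0.1312  0.08  ]
 [ 0.5959 -0.0534  0.08  ]
 [ 0.6468 -0.0595  0.08  ]]
0.0539 0.0797 0.0512 0.0833 [[ 0.6773  0.1664  0.03  ]
 [ 0.6321  0.1747  0.03  ]
 [ 0.5992 -0.035   0.03  ]
 [ 0.6429 -0.0384  0.03  ]]
bands [0.43829125 0.0897845  0.018     ] [0.44014525 0.19429128 0.018     ] 0.10452322940900409
(240, 404) [0.64567541 0.16220742 0.02794656]
(345, 130) [ 0.61570004 -0.10011023  0.07973234]
(226, 408) [0.65469442 0.16203989 0.02400622]
(350, 200) [ 0.61122092 -0.08705798  0.02954171]
pin [0.43837965 0.14482104 0.01948549]
pin [0.43883303 0.11569999 0.02103902]
pin [0.43973804 0.17440904 0.0190792 ]
[[-0.892  0.452 -0.001]
 [ 0.452  0.892 -0.002]
 [-0.    -0.002 -1.   ]]
wrist cam [ 0.0778586   0.00077342 -0.14288506] [-0.30890002  0.0053255   0.95111709] 309.0603640630139
```

View pics/crop2.png

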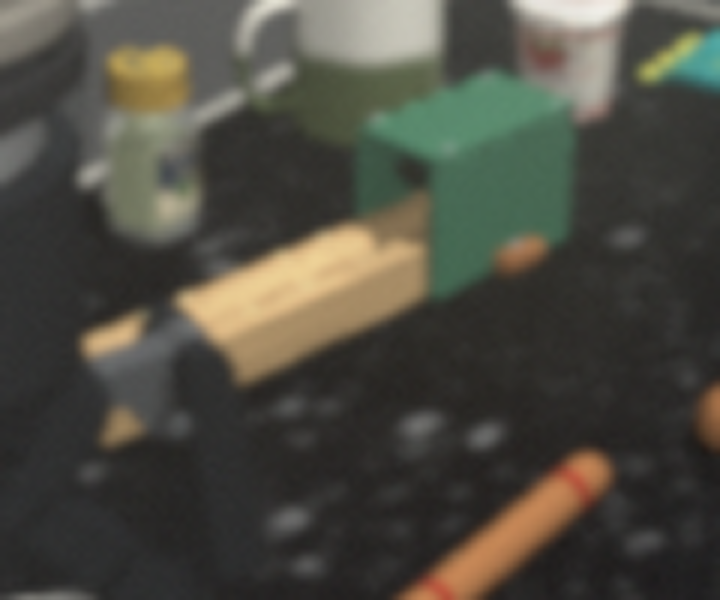

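```bash
cat >> h.py <<'E'
def plan(p,ang,p0=None):
    """shift (mm, tool axes) and turn to reach tcp p, pointing down, tool x at world angle ang (deg)"""
    t,R=Rt(); a=np.radians(ang); x=np.array([np.cos(a),np.sin(a),0]); z=np.array([0,0,-1.]); G=np.c_[x,np.cross(z,x),z]
    print('shift',((R.T@(np.array(p)-t))*1000).round(1),'turn',cv2.Rodrigues(R.T@G)[0].ravel().round(4))
E
python3 - <<'E'
from h import *
plan((.44,.142,.17),89)
f=dict(np.load('pics/side.npz')); c=lambda x,y:(220+(x+.5)/4-.5,130+(y+.5)/4-.5)
print('salt',onz(f,*c(70,255),.09), 'spice',onz(f,*c(115,150),.096))
E
```

```text
shift [-328.3 -349.    61.1] turn [-1.2000e-03  9.0000e-04  1.1195e+00]
salt [0.76338236 0.10077324 0.09      ] spice [ 0.76460877 -0.02559794  0.096     ]
```

Request:
{"api": "step_arm", "payload": {"moves": [[-328, -349, 61, 0, 0, 1.12, 60], [-328, -349, 61, 0, 0, 1.12, 60], [-328, -349, 61, 0, 0, 1.12, 60], [-328, -349, 61, 0, 0, 1.12, 60], [-328, -349, 61, 0, 0, 1.12, 60], [-328, -349, 61, 0, 0, 1.12, 60], [-328, -349, 61, 0, 0, 1.12, 60], [-328, -349, 61, 0, 0, 1.12, 60]]}}

```text
clock: 0.95
tcp_pos: [0.4168, 0.2195, 0.1806]
orientation: [-2.247, -2.196, -0.001]
contact_force: [2.0, 0.0, -0.7]
grip_width: 0.0602
gripper_force: 0.0
```

Run:
```python
from h import *
print(Rt()); plan((.44,.142,.17),89)
```

```text
(array([0.41684793, 0.21952339, 0.18060791]), array([[ 2.28797084e-02,  9.99738210e-01,  1.75868132e-04],
       [ 9.99738174e-01, -2.28797634e-02,  3.17128553e-04],
       [ 3.21069353e-04,  1.68566276e-04, -9.99999934e-01]]))
shift [-77.   24.9  10.6] turn [ 0.0002 -0.0003 -0.0054]
```

Request:
{"api": "step_arm", "payload": {"moves": [[-77, 25, 11, 0, 0, 0.005, 60], [-77, 25, 11, 0, 0, 0.005, 60], [-77, 25, 11, 0, 0, 0.005, 60], [-77, 25, 11, 0, 0, 0.005, 60]]}}

```text
clock: 1.35
tcp_pos: [0.4404, 0.1436, 0.1697]
orientation: [-2.249, -2.193, 0.0]
contact_force: [0.2, 0.7, 0.4]
grip_width: 0.0603
gripper_force: 0.0
```

Run:
```python
from h import *
f=grab('wrist'); cv2.imwrite('pics/w1.png',f['image'][:,:,::-1])
np.savez('pics/w1.npz',**f); print(Rt())
```

```text
(array([0.44025648, 0.14472067, 0.16979595]), array([[ 2.25939112e-02,  9.99744722e-01, -7.19994797e-05],
       [ 9.99744633e-01, -2.25938782e-02,  4.30866878e-04],
       [ 4.29130140e-04, -8.17160614e-05, -9.99999905e-01]]))
```

View pics/w1.png

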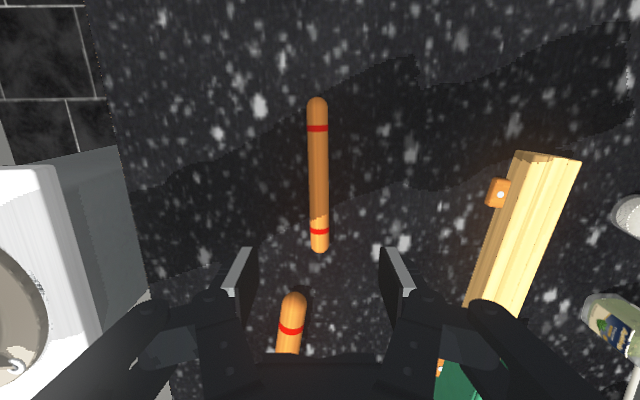

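The wrist view shows the pin from (317,97) to (320,252), with bands at (317,128) and (319,231). The rail's open end has its top corners at (517,151) and (581,161).

Run:
```python
from h import *
f=dict(np.load('pics/w1.npz')); s=dict(np.load('pics/side.npz'))
h=cv2.cvtColor(f['image'],cv2.COLOR_RGB2HSV)
m=cv2.inRange(h,(0,90,60),(18,255,255)); m[:, :290]=0; m[:,350:]=0; m[:85]=0; m[262:]=0
p=np.argwhere(m)[:,::-1].astype(float)
w,v=np.linalg.eigh(np.cov(p.T)); c=p.mean(0); t=(p-c)@v[:,1]; e=[c+v[:,1]*t.min(),c+v[:,1]*t.max()]
E=[onz(f,*q,.010) for q in e]; print('pin ends',np.round(E,4),np.linalg.norm(E[0]-E[1]),'mid',(E[0]+E[1])/2)
# band triangulation with side view
cs=lambda x,y:(220+(x+.5)/4-.5,130+(y+.5)/4-.5)
red=cv2.inRange(h,(0,170,90),(4,255,255))|cv2.inRange(h,(172,170,90),(180,255,255)); red[:,:290]=0; red[:,350:]=0; red[262:]=0
B=[]
for y0,y1,sp in((115,140,(572,472)),(222,242,(581,370))):
    q=np.argwhere(red[y0:y1])[:,::-1].mean(0)+(0,y0); B.append(onz(f,*q,.017)); print('band',q.round(1),B[-1].round(4),'tri',tri(f,q,s,cs(*sp)))
print('bandmid',(B[0]+B[1])/2)
for a,b in(((517,151),(188,402)),((581,161),(258,415))): pass
print('rail corners',onz(f,517,151,.03),onz(f,581,161,.03), tri(f,(517,151),s,cs(258,415)), tri(f,(581,161),s,cs(188,402)))
# rail pixel mask: pale wood, top-face edges by depth
o,_=ray(f,320,200); H,W=m.shape; D=f['depth']; P=[]
for vv in range(150,300,3):
    for uu in range(450,600,1):
        q=D[vv,uu]
        if q>0:
            oo,d=ray(f,uu,vv); P.append(oo+d*q)
P=np.array(P); k=(P[:,2]>.027)&(P[:,2]<.034); Q=P[k]; print('top z',np.median(Q[:,2]),len(Q))
for y in np.arange(.0,.175,.02):
    a=Q[abs(Q[:,1]-y)<.006]
    if len(a)>5: print(round(y,3),a[:,0].min().round(4),a[:,0].max().round(4))
plan((*((E[0]+E[1])/2)[:2],.004),89)
```

```text
pin ends [[0.4405 0.2251 0.01  ]
 [0.44   0.0629 0.01  ]] 0.16223384114913966 mid [0.44029529 0.14399888 0.01      ]
band [317.2 127.9] [0.4407 0.1968 0.017 ] tri (array([0.44044863, 0.19702742, 0.02018132]), np.float64(0.0006101797277251764))
band [319.1 230.7] [0.44   0.0923 0.017 ] tri (array([0.43916226, 0.09411639, 0.02107908]), np.float64(0.0017307991753213326))
bandmid [0.44036275 0.14454696 0.017     ]
rail corners [0.62146696 0.17236292 0.03      ] [0.68026196 0.16151494 0.03      ] (array([0.63022142, 0.16981011, 0.02329709]), np.float64(0.007884506581828097)) (array([0.67957291, 0.16193727, 0.02818024]), np.float64(0.003583669280945122))
top z 0.029742015776898112 1970
0.02 0.6099 0.6559
0.04 0.613 0.6594
0.06 0.6172 0.6639
0.08 0.6205 0.6675
0.1 0.6242 0.6701
0.12 0.627 0.6744
0.14 0.631 0.6775
0.16 0.6353 0.6815
shift [-8.000e-01  1.000e-01  1.658e+02] turn [-0.0001 -0.0004 -0.0051]
```

Request:
{"api": "step_arm", "payload": {"moves": [[0, 0, 50, 0, 0, 0, 50], [0, 0, 100, 0, 0, 0, 50], [0, 0, 140, 0, 0, 0, 50], [0, 0, 155, 0, 0, 0, 50], [0, 0, 165, 0, 0, 0, 50], [0, 0, 165, 0, 0, 0, 50]], "grip_force": 30}}

```text
clock: 2.0
tcp_pos: [0.4398, 0.145, 0.004]
orientation: [-2.244, -2.197, 0.002]
contact_force: [0.7, -0.3, -0.1]
grip_width: 0.05
gripper_force: 0.0
```

Request:
{"api": "step_arm", "payload": {"moves": [[0, 0, 0, 0, 0, 0, 10], [0, 0, 0, 0, 0, 0, 10], [0, 0, 0, 0, 0, 0, 10], [0, 0, 0, 0, 0, 0, 10], [0, 0, 0, 0, 0, 0, 10], [0, 0, 0, 0, 0, 0, 10]]}}

```text
clock: 2.6
tcp_pos: [0.4412, 0.1448, 0.0059]
orientation: [2.246, 2.196, 0.004]
contact_force: [-0.4, 1.2, 8.5]
grip_width: 0.0183
gripper_force: 30.1
```

Request:
{"api": "step_arm", "payload": {"moves": [[0, 0, 0, 0, 0, 0, 35], [0, 0, 0, 0, 0, 0, 35], [0, 0, 5, 0, 0, 0, 35], [0, 0, 5, 0, 0, 0, 35]], "grip_force": 20}}

```text
clock: 3.0
tcp_pos: [0.4401, 0.1439, -0.0007]
orientation: [-2.247, -2.196, 0.001]
contact_force: [0.1, -0.2, -0.8]
grip_width: 0.0347
gripper_force: 0.0
```

Request:
{"api": "step_arm", "payload": {"moves": [[0, 0, 0, 0, 0, 0, 14], [0, 0, 0, 0, 0, 0, 14], [0, 0, 0, 0, 0, 0, 14], [0, 0, 0, 0, 0, 0, 14], [0, 0, 0, 0, 0, 0, 14]]}}

```text
clock: 3.5
tcp_pos: [0.4412, 0.1442, 0.0003]
orientation: [2.247, 2.195, 0.002]
contact_force: [0.4, -0.3, 8.2]
grip_width: 0.0196
gripper_force: 22.0
```

Run:
```python
from h import *
f=grab('wrist'); np.savez('pics/w2.npz',**f); cv2.imwrite('pics/w2.png',f['image'][150:,120:520,::-1])
```

```text
(no output)
```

View pics/w2.png

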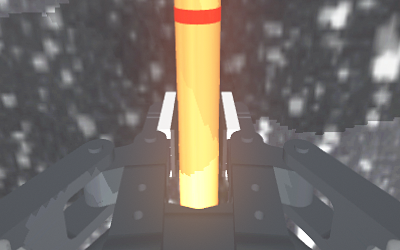

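The view shows the pin held between the pads at (200,150) in the crop. The pads seem to ride slightly above its axis, so I'll regrip lower.

Request:
{"api": "step_arm", "payload": {"moves": [[0, 0, 0, 0, 0, 0, 28], [0, 0, 0, 0, 0, 0, 28], [0, 0, 3, 0, 0, 0, 28], [0, 0, 3, 0, 0, 0, 28]]}}

```text
clock: 3.95
tcp_pos: [0.4406, 0.144, -0.0005]
orientation: [-2.247, -2.193, -0.002]
contact_force: [-10.9, -4.2, 52.7]
grip_width: 0.0279
gripper_force: 26.4
```

Request:
{"api": "step_arm", "payload": {"moves": [[0, 0, 0, 0, 0, 0, 14], [0, 0, 0, 0, 0, 0, 14], [0, 0, 0, 0, 0, 0, 14], [0, 0, 0, 0, 0, 0, 14]]}}

```text
clock: 4.35
tcp_pos: [0.4442, 0.1448, 0.0001]
orientation: [2.247, 2.193, 0.011]
contact_force: [-3.6, -2.6, 46.4]
grip_width: 0.0189
gripper_force: 46.8
```

Request:
{"api": "step_arm", "payload": {"moves": [[0, 0, -6, 0, 0, 0, 28], [0, 0, -6, 0, 0, 0, 28], [0, 0, -6, 0, 0, 0, 28], [0, 0, -6, 0, 0, 0, 28]], "grip_force": 25}}

```text
clock: 4.75
tcp_pos: [0.4398, 0.1439, 0.0022]
orientation: [-2.246, -2.196, 0.002]
contact_force: [0.3, -0.7, 0.1]
grip_width: 0.0281
gripper_force: 0.0
```

Request:
{"api": "step_arm", "payload": {"moves": [[0, 0, 0, 0, 0, 0, 14], [0, 0, 0, 0, 0, 0, 14], [0, 0, 0, 0, 0, 0, 14], [0, 0, 0, 0, 0, 0, 14], [0, 0, 0, 0, 0, 0, 14], [0, 0, 0, 0, 0, 0, 14]]}}

```text
clock: 5.35
tcp_pos: [0.4403, 0.144, 0.0027]
orientation: [-2.247, -2.196, 0.0]
contact_force: [-0.3, -0.1, -0.7]
grip_width: 0.0192
gripper_force: 25.0
```

Request:
{"api": "step_arm", "payload": {"moves": [[0, 0, -2, 0, 0, 0, 14], [0, 0, -4, 0, 0, 0, 14], [0, 0, -8, 0, 0, 0, 14], [0, 0, -10, 0, 0, 0, 14], [0, 0, -10, 0, 0, 0, 14]]}}

```text
clock: 5.85
tcp_pos: [0.4407, 0.1442, 0.0132]
orientation: [2.247, 2.196, 0.001]
contact_force: [-0.4, 1.2, -0.2]
grip_width: 0.0192
gripper_force: 25.0
```

Run:
```python
from h import *
plan((.641,.0637,.11),79.7)
```

```text
shift [-75.8 202.2 -96.7] turn [ 0.0007 -0.0005  0.1568]
```

Request:
{"api": "step_arm", "payload": {"moves": [[0, 0, -45, 0, 0, 0, 14], [0, 20, -97, 0, 0, 0.05, 14], [-30, 60, -97, 0, 0, 0.1, 14], [-50, 100, -97, 0, 0, 0.157, 14], [-70, 145, -97, 0, 0, 0.157, 14], [-76, 180, -97, 0, 0, 0.157, 14], [-76, 202, -97, 0, 0, 0.157, 14], [-76, 202, -97, 0, 0, 0.157, 14]]}}

```text
clock: 6.65
tcp_pos: [0.6433, 0.0626, 0.1096]
orientation: [2.412, 2.01, 0.002]
contact_force: [-1.3, -0.3, -1.5]
grip_width: 0.0189
gripper_force: 25.0
```

Run:
```python
from h import *
f=grab('wrist'); np.savez('pics/w3.npz',**f); cv2.imwrite('pics/w3.png',f['image'][:,:,::-1])
print(Rt()[0])
D=f['depth']; K=f['mtx']; P=[]
for v in range(0,400,2):
    for u in range(150,500,1):
        if D[v,u]>0: o,d=ray(f,u,v); P.append(o+d*D[v,u])
P=np.array(P); Q=P[(P[:,2]>.027)&(P[:,2]<.034)&(P[:,0]>.58)&(P[:,0]<.72)&(P[:,1]>-.05)]; print(len(Q),np.median(Q[:,2]),'yrange',np.percentile(Q[:,1],[0,.2,99.8,100]))
L=[]
for y in np.arange(.06,.165,.01):
    a=Q[abs(Q[:,1]-y)<.002]
    if len(a)>5: L.append((y,a[:,0].min(),a[:,0].max())); print(np.round(L[-1],4))
g=P[(P[:,2]>.105)&(P[:,2]<.14)]; g=g[(abs(g[:,0]-.65)<.03)&(g[:,1]>.08)]
for y in np.arange(.08,.16,.01):
    a=g[abs(g[:,1]-y)<.003]
    if len(a)>3: print('pin',y.round(3),a[:,0].min().round(4),a[:,0].max().round(4),a[:,2].max().round(4))
```

```text
[0.64122335 0.06301412 0.10920726]
2412 0.030094230564944785 yrange [-0.0497865  -0.04930994  0.16760538  0.16838486]
[0.06   0.6194 0.664 ]
[0.07   0.6206 0.6665]
[0.08   0.6226 0.6678]
[0.09   0.6237 0.6695]
[0.1    0.6259 0.6717]
[0.11   0.6276 0.6733]
[0.12   0.6294 0.6747]
[0.13   0.6312 0.677 ]
[0.14   0.6327 0.6784]
[0.15   0.6349 0.6799]
[0.16   0.6363 0.682 ]
pin 0.08 0.6369 0.6567 0.1285
pin 0.09 0.6381 0.6589 0.129
pin 0.1 0.6399 0.6603 0.1294
pin 0.11 0.6421 0.6625 0.1287
pin 0.12 0.6436 0.6641 0.1289
pin 0.13 0.6456 0.6657 0.1287
pin 0.14 0.6476 0.6644 0.1279
```

View pics/w3.png

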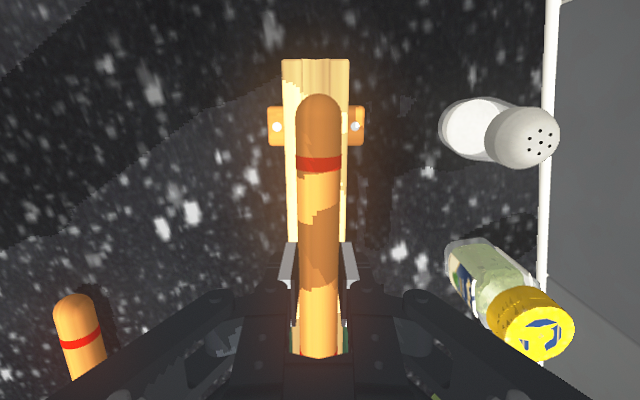

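The pin is held with its far end at (320,97). It is centred over the rail, whose end is at (316,60), and parallel to it. Lowering it now.

Request:
{"api": "step_arm", "payload": {"moves": [[0, 0.5, 30, 0, 0, 0, 14], [0, 0.5, 60, 0, 0, 0, 14], [0, 0.5, 70, 0, 0, 0, 14], [0, 0.5, 74, 0, 0, 0, 14], [0, 0.5, 77, 0, 0, 0, 14], [0, 0.5, 77, 0, 0, 0, 14], [0, 0.5, 77, 0, 0, 0, 14]]}}

```text
clock: 7.4
tcp_pos: [0.6418, 0.0634, 0.0339]
orientation: [2.412, 2.012, 0.003]
contact_force: [-0.2, 0.3, -0.8]
grip_width: 0.0191
gripper_force: 25.0
```

Request:
{"api": "step_arm", "payload": {"moves": [[0, 0, 1.5, 0, 0, 0, 14], [0, 0, 2.5, 0, 0, 0, 14], [0, 0, 2.5, 0, 0, 0, 14], [0, 0, 2.5, 0, 0, 0, 14]]}}

```text
clock: 7.8
tcp_pos: [0.6412, 0.0634, 0.0304]
orientation: [2.412, 2.013, 0.001]
contact_force: [1.3, 0.6, 0.0]
grip_width: 0.0186
gripper_force: 25.7
```

Run:
```python
from h import *
f=grab('wrist'); D=f['depth']; P=[]
for v in range(0,400,2):
    for u in range(150,500,1):
        if D[v,u]>0: o,d=ray(f,u,v); P.append(o+d*D[v,u])
P=np.array(P); print(Rt()[0])
for y in np.arange(.09,.165,.01):
    s=P[abs(P[:,1]-y)<.003]; a=s[(abs(s[:,0]-.65)<.03)&(s[:,2]>.038)&(s[:,2]<.06)]; b=s[(abs(s[:,0]-.65)<.03)&(s[:,2]>.026)&(s[:,2]<.033)]
    if len(a)>3: print('pin',y.round(3),(a[:,0].min()+a[:,0].max())/2,a[:,2].max().round(4),'rail',(b[:,0].min()+b[:,0].max())/2 if len(b) else '')
```

```text
[0.6412327  0.06337505 0.03045141]
pin 0.09 0.646056952763599 0.0497 rail 0.6466208837259253
pin 0.1 0.6480788666120836 0.0498 rail 0.6484043307303119
pin 0.11 0.6500690822155383 0.0498 rail 0.6501961104617728
pin 0.12 0.6515878113031139 0.0499 rail 0.6521517933561785
pin 0.13 0.653359230701858 0.05 rail 0.6538908100887546
pin 0.14 0.6541884610228119 0.0489 rail 0.6557161081438505
```

Request:
{"api": "step_arm", "payload": {"moves": [[0, 0.4, -1, 0, 0, 0, 22], [0, 0.4, -1, 0, 0, 0, 26], [0, 0.4, -1, 0, 0, 0, 32], [0, 0.4, -1, 0, 0, 0, 36], [0, 0.4, -1, 0, 0, 0, 36]]}}

```text
clock: 8.35
tcp_pos: [0.6414, 0.0632, 0.0312]
orientation: [-2.412, -2.013, 0.0]
contact_force: [0.4, -0.2, -0.4]
grip_width: 0.0361
gripper_force: 0.0
```

```bash
cat > pinz.py <<'E'
from h import *
f=grab('wrist'); D=f['depth']; P=[]
for v in range(0,400,2):
    for u in range(150,500,1):
        if D[v,u]>0: o,d=ray(f,u,v); P.append(o+d*D[v,u])
P=np.array(P); print(Rt()[0])
a=P[(abs(P[:,0]-(.6484+.178*(P[:,1]-.1)))<.008)&(P[:,2]>.038)&(P[:,2]<.06)]
print('pin end y',a[:,1].max(), 'x there',np.median(a[a[:,1]>a[:,1].max()-.004][:,0]))
for y in np.arange(.06,.165,.01):
    s=P[abs(P[:,1]-y)<.003]; a=s[(abs(s[:,0]-.65)<.03)&(s[:,2]>.038)&(s[:,2]<.06)]
    if len(a)>3: print('pin',y.round(3),((a[:,0].min()+a[:,0].max())/2).round(4),a[:,2].max().round(4))
cv2.imwrite('pics/w4.png',f['image'][:,:,::-1])
E
python3 pinz.py
```

```text
[0.64142193 0.06322064 0.03123817]
pin end y 0.14301293714367816 x there 0.6545729279926644
pin 0.06 0.641 0.0592
pin 0.07 0.6459 0.0598
pin 0.08 0.6377 0.06
pin 0.09 0.6468 0.0481
pin 0.1 0.6488 0.0482
pin 0.11 0.6504 0.0484
pin 0.12 0.652 0.0486
pin 0.13 0.6541 0.0481
pin 0.14 0.6545 0.0471
```

Request:
{"api": "step_arm", "payload": {"moves": [[0, 0, -20, 0, 0, 0, 36], [0, 0, -40, 0, 0, 0, 30], [30, 0, -40, 0, 0, 0, 10], [70, 0, -40, 0, 0, 0, 0], [106, 0, -40, 0, 0, 0, 0], [106, 0, -40, 0, 0, 0, 0], [106, 0, -20, 0, 0, 0, 0], [106, 0, -20, 0, 0, 0, 0]]}}

```text
clock: 9.2
tcp_pos: [0.6585, 0.1672, 0.049]
orientation: [-2.411, -2.012, 0.006]
contact_force: [0.0, -0.9, -0.5]
grip_width: -0.0
gripper_force: 0.0
```

Request:
{"api": "step_arm", "payload": {"moves": [[0, 0, 10, 0, 0, 0, 0], [0, 0, 17, 0, 0, 0, 0], [0, 0, 17, 0, 0, 0, 0], [0, 0, 17, 0, 0, 0, 0]]}}

```text
clock: 9.6
tcp_pos: [0.6605, 0.1673, 0.0343]
orientation: [-2.412, -2.012, 0.0]
contact_force: [0.9, -0.1, 0.3]
grip_width: -0.0
gripper_force: 0.0
```

Run:
```python
from h import *
s=r.get_obs(); print(s['tcp_pos'],s['contact_force'])
y=s['tcp_pos'][1]; print('rail mid x at y',.6484+.178*(y-.1)); plan((s['tcp_pos'][0],y,.033),80.0)
f=grab('side'); cv2.imwrite('pics/s4.png',cv2.resize(f['image'][120:270,220:420,::-1],(800,600),interpolation=cv2.INTER_CUBIC))
```

```text
[0.66048225 0.16729922 0.03431392] [ 0.90408504 -0.13290875  0.32387634]
rail mid x at y 0.6603792607878555
shift [0.  0.  1.3] turn [-0.0001  0.     -0.0058]
```

View pics/s4.png

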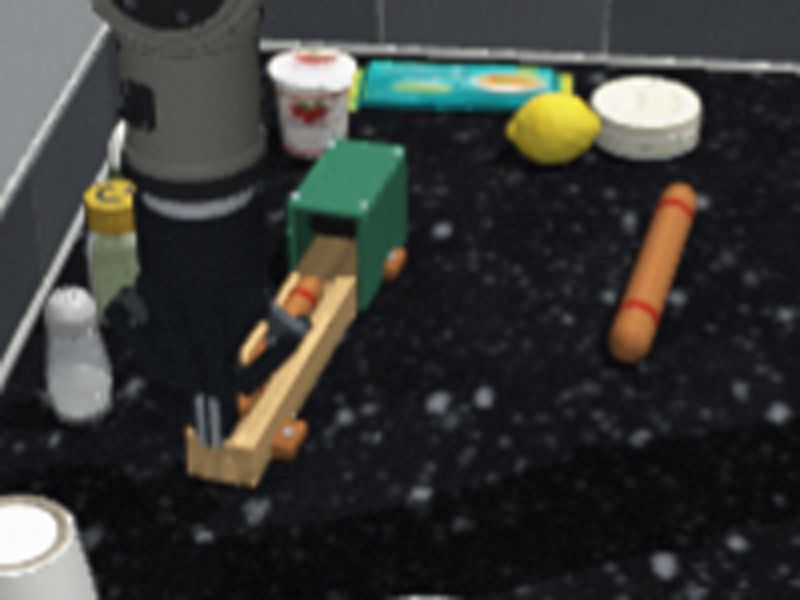

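The side view shows the pin lying in the groove with its nose short of the mouth at crop (305,285). The closed fingers are behind it at (208,425). Now I'll push.

Request:
{"api": "step_arm", "payload": {"moves": [[-5, 0, 1, 0, 0, -0.006, 0], [-10, 0, 1, 0, 0, -0.006, 0], [-15, 0, 1, 0, 0, -0.006, 0], [-20, 0, 1, 0, 0, -0.006, 0], [-25, 0, 1, 0, 0, -0.006, 0], [-30, 0, 1, 0, 0, -0.006, 0], [-35, 0, 1, 0, 0, -0.006, 0], [-35, 0, 1, 0, 0, -0.006, 0]], "grip_force": 30}}

```text
clock: 10.45
tcp_pos: [0.6541, 0.1318, 0.0333]
orientation: [2.407, 2.018, -0.001]
contact_force: [0.1, -1.6, -0.1]
grip_width: -0.0
gripper_force: 0.0
```

Request:
{"api": "step_arm", "payload": {"moves": [[-4, 0, 0, 0, 0, 0, 0], [-8, 0, 0, 0, 0, 0, 0], [-12, 0, 0, 0, 0, 0, 0], [-16, 0, 0, 0, 0, 0, 0], [-20, 0, 0, 0, 0, 0, 0]]}}

```text
clock: 10.95
tcp_pos: [0.6506, 0.113, 0.0332]
orientation: [-2.406, -2.02, 0.0]
contact_force: [0.2, 0.5, 0.3]
grip_width: -0.0004
gripper_force: 0.3
```

Request:
{"api": "step_arm", "payload": {"moves": [[-3, 0, 0, 0, 0, 0, 0], [-6, 0, 0, 0, 0, 0, 0], [-9, 0, 0, 0, 0, 0, 0], [-12, 0, 0, 0, 0, 0, 0]]}}

```text
clock: 11.35
tcp_pos: [0.6485, 0.1014, 0.0332]
orientation: [-2.406, -2.02, -0.0]
contact_force: [-0.4, 0.1, -0.2]
grip_width: 0.0002
gripper_force: 0.3
```

Run:
```python
from h import *
s=r.get_obs(); t,R=Rt(); print(t,R.T@s['contact_force'],'mid x',.6484+.178*(t[1]-.1)); e=np.array([.660,.164]); print('dock x of tcp',(t[:2]-e)@np.array([-.174,-.985])*1000-165)
```

```text
[0.64853136 0.10143691 0.033217  ] [ 0.06214007 -0.40060372  0.24887012] mid x 0.6486557694945555
dock x of tcp -101.379809836703
```

Run:
```python
from h import *
f=grab('side'); g=grab('wrist')
a=cv2.resize(f['image'][150:270,240:360,::-1],(400,400),interpolation=cv2.INTER_CUBIC); b=cv2.resize(g['image'][:,:,::-1][100:400,170:470],(400,400))
cv2.imwrite('pics/p9.png',np.hstack([a,b]))
```

```text
(no output)
```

View pics/p9.png

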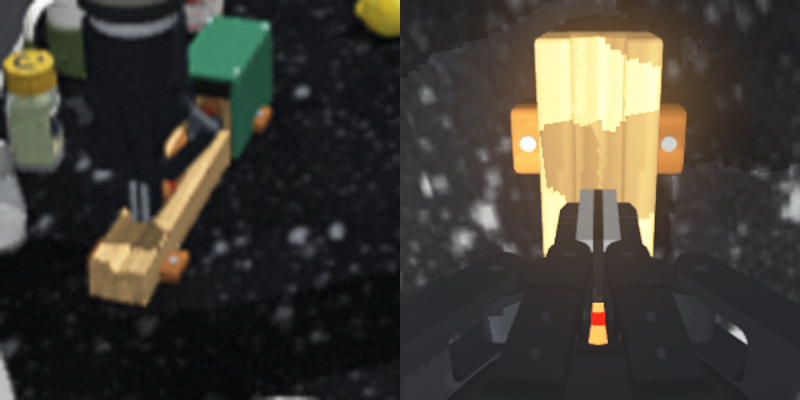

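The left half shows the pin's nose at the hood mouth. The right half shows its rear band at (598,319), through the gap in the fingers.

Run:
```python
from h import *
g=dict(np.load('pics/wrist.npz')); e=np.array([.660,.164]);d=np.array([-.174,-.985])
p=onz(g,318.5,339,.046); x=(p[:2]-e)@d*1000-165; t=Rt()[0]; print(p,'band dock x',x,'rear end',x-28,'nose',x+132,'tcp',(t[:2]-e)@d*1000-165)
```

```text
[0.64180202 0.06207026 0.046     ] band dock x -61.4327580541095 rear end -89.4327580541095 nose 70.5672419458905 tcp -100.73053745234614
```

Request:
{"api": "step_arm", "payload": {"moves": [[-2, 0, 0, 0, 0, 0, 0], [-4, 0, 0, 0, 0, 0, 0], [-6, 0, 0, 0, 0, 0, 0]]}}

```text
clock: 11.75
tcp_pos: [0.6481, 0.098, 0.0335]
orientation: [-2.403, -2.021, -0.004]
contact_force: [0.9, 5.4, -0.7]
grip_width: -0.0
gripper_force: 2.8
```

Request:
{"api": "step_arm", "payload": {"moves": [[-2, 0, 0, 0, 0, 0, 0], [-4, 0, 0, 0, 0, 0, 0]]}}

```text
clock: 11.95
tcp_pos: [0.6473, 0.094, 0.0335]
orientation: [-2.403, -2.021, -0.004]
contact_force: [0.3, 4.7, 0.4]
grip_width: 0.0001
gripper_force: 2.5
```

Request:
{"api": "step_arm", "payload": {"moves": [[-2, 0, 0, 0, 0, 0, 0], [-4, 0, 0, 0, 0, 0, 0]]}}

```text
clock: 12.15
tcp_pos: [0.6464, 0.0889, 0.0334]
orientation: [-2.405, -2.021, -0.002]
contact_force: [1.0, 3.7, 0.7]
grip_width: -0.0003
gripper_force: 2.2
```

Request:
{"api": "step_arm", "payload": {"moves": [[-1.5, 0, 0, 0, 0, 0, 0], [-3, 0, 0, 0, 0, 0, 0]]}}

```text
clock: 12.35
tcp_pos: [0.6457, 0.085, 0.0333]
orientation: [-2.406, -2.02, -0.0]
contact_force: [0.6, 4.2, 0.0]
grip_width: 0.0001
gripper_force: 2.3
```

Request:
{"api": "step_arm", "payload": {"moves": [[-1.5, 0, 0, 0, 0, 0, 0], [-3, 0, 0, 0, 0, 0, 0]]}}

```text
clock: 12.55
tcp_pos: [0.6451, 0.0818, 0.0333]
orientation: [-2.406, -2.02, -0.0]
contact_force: [0.2, 4.4, 0.4]
grip_width: -0.0001
gripper_force: 2.3
```

Request:
{"api": "step_arm", "payload": {"moves": [[-1, 0, 0, 0, 0, 0, 0], [-2, 0, 0, 0, 0, 0, 0]]}}

```text
clock: 12.75
tcp_pos: [0.6448, 0.0799, 0.0333]
orientation: [-2.406, -2.02, -0.0]
contact_force: [0.6, 5.3, 0.5]
grip_width: 0.0003
gripper_force: 2.3
```

Request:
{"api": "step_arm", "payload": {"moves": [[-1, 0, 0, 0, 0, 0, 0], [-2, 0, 0, 0, 0, 0, 0]]}}

```text
clock: 12.95
tcp_pos: [0.6445, 0.0779, 0.0333]
orientation: [-2.406, -2.02, -0.0]
contact_force: [0.8, 4.9, 0.7]
grip_width: -0.0001
gripper_force: 2.3
```

Request:
{"api": "step_arm", "payload": {"moves": [[-1, 0, 0, 0, 0, 0, 0], [-2, 0, 0, 0, 0, 0, 0]]}}

```text
clock: 13.15
tcp_pos: [0.6441, 0.076, 0.0332]
orientation: [-2.406, -2.02, 0.0]
contact_force: [1.0, 5.6, 1.1]
grip_width: -0.0
gripper_force: 2.3
```

Request:
{"api": "step_arm", "payload": {"moves": [[-1, 0, 0, 0, 0, 0, 0], [-2, 0, 0, 0, 0, 0, 0]]}}

```text
clock: 13.35
tcp_pos: [0.6437, 0.0739, 0.0333]
orientation: [-2.406, -2.02, -0.0]
contact_force: [0.9, 4.8, 0.8]
grip_width: -0.0004
gripper_force: 2.3
```

Request:
{"api": "step_arm", "payload": {"moves": [[-1, 0, 0, 0, 0, 0, 0], [-2, 0, 0, 0, 0, 0, 0]]}}

```text
clock: 13.55
tcp_pos: [0.6434, 0.072, 0.0333]
orientation: [-2.406, -2.02, -0.0]
contact_force: [0.3, 4.8, -0.0]
grip_width: -0.0
gripper_force: 2.3
```

Request:
{"api": "step_arm", "payload": {"moves": [[-1, 0, 0, 0, 0, 0, 0], [-2, 0, 0, 0, 0, 0, 0]]}}

```text
clock: 13.75
tcp_pos: [0.643, 0.07, 0.0332]
orientation: [-2.406, -2.02, 0.0]
contact_force: [0.1, 4.5, 0.1]
grip_width: -0.0001
gripper_force: 2.3
```

Request:
{"api": "step_arm", "payload": {"moves": [[-1, 0, 0, 0, 0, 0, 0], [-2, 0, 0, 0, 0, 0, 0]]}}

```text
clock: 13.95
tcp_pos: [0.6427, 0.068, 0.0332]
orientation: [-2.406, -2.02, 0.0]
contact_force: [0.3, 5.2, 0.8]
grip_width: 0.0001
gripper_force: 2.3
```

Request:
{"api": "step_arm", "payload": {"moves": [[-1, 0, 0, 0, 0, 0, 0], [-2, 0, 0, 0, 0, 0, 0]]}}

```text
clock: 14.15
tcp_pos: [0.6423, 0.066, 0.0332]
orientation: [-2.406, -2.02, 0.0]
contact_force: [0.0, 4.5, 1.3]
grip_width: 0.0002
gripper_force: 2.3
```

Request:
{"api": "step_arm", "payload": {"moves": [[-1, 0, 0, 0, 0, 0, 0], [-2, 0, 0, 0, 0, 0, 0]]}}

```text
clock: 14.35
tcp_pos: [0.642, 0.0641, 0.0332]
orientation: [-2.406, -2.02, -0.0]
contact_force: [0.5, 4.3, 0.2]
grip_width: -0.0
gripper_force: 2.4
```

Request:
{"api": "step_arm", "payload": {"moves": [[-1, 0, 0, 0, 0, 0, 0], [-2, 0, 0, 0, 0, 0, 0]]}}

```text
clock: 14.55
tcp_pos: [0.6418, 0.063, 0.0333]
orientation: [-2.405, -2.02, -0.001]
contact_force: [0.1, 7.7, -0.3]
grip_width: 0.0001
gripper_force: 3.5
```

The force rises and the advance slows, which looks like the stop. One gentle nudge will confirm it.

Request:
{"api": "step_arm", "payload": {"moves": [[-0.5, 0, 0, 0, 0, 0, 0], [-0.5, 0, 0, 0, 0, 0, 0]]}}

```text
clock: 14.75
tcp_pos: [0.6418, 0.0628, 0.0333]
orientation: [-2.405, -2.02, -0.002]
contact_force: [0.5, 6.7, 0.5]
grip_width: -0.0002
gripper_force: 3.4
```

Request:
{"api": "step_arm", "payload": {"moves": [[-0.7, 0, 0, 0, 0, 0, 0], [-0.7, 0, 0, 0, 0, 0, 0]]}}

```text
clock: 14.95
tcp_pos: [0.6417, 0.0625, 0.0333]
orientation: [-2.404, -2.021, -0.002]
contact_force: [0.8, 6.9, 0.1]
grip_width: 0.0003
gripper_force: 3.7
```

Request:
{"api": "step_arm", "payload": {"moves": [[-1, 0, 0, 0, 0, 0, 0], [-1, 0, 0, 0, 0, 0, 0]]}}

```text
clock: 15.15
tcp_pos: [0.6416, 0.062, 0.0333]
orientation: [-2.404, -2.021, -0.003]
contact_force: [0.7, 7.4, 0.3]
grip_width: -0.0002
gripper_force: 4.1
```

Request:
{"api": "step_arm", "payload": {"moves": [[-1, 0, 0, 0, 0, 0, 0], [-1, 0, 0, 0, 0, 0, 0]]}}

```text
clock: 15.35
tcp_pos: [0.6415, 0.0615, 0.0333]
orientation: [-2.403, -2.021, -0.004]
contact_force: [1.1, 9.0, 0.1]
grip_width: 0.0002
gripper_force: 4.6
```

Stop confirmed: the push is about 9 N against 4.7 N of drag, so roughly 4 N on the stop. Backing off.

Request:
{"api": "step_arm", "payload": {"moves": [[2, 0, 0, 0, 0, 0, 0], [8, 0, 0, 0, 0, 0, 0], [20, 0, 0, 0, 0, 0, 0], [30, 0, -20, 0, 0, 0, 0], [40, 0, -60, 0, 0, 0, 0], [60, 0, -100, 0, 0, 0, 0], [100, 0, -110, 0, 0, 0, 0], [100, 0, -110, 0, 0, 0, 0]]}}

```text
clock: 16.15
tcp_pos: [0.66, 0.1654, 0.1457]
orientation: [-2.398, -2.029, -0.01]
contact_force: [0.2, 2.1, -0.7]
grip_width: 0.0002
gripper_force: 0.0
```

Run:
```python
from h import *
print(Rt()[0], r.get_obs()['contact_force'])
f=grab('side'); g=grab('wrist')
a=cv2.resize(f['image'][130:280,220:420,::-1],(400,300),interpolation=cv2.INTER_CUBIC); b=cv2.resize(g['image'][:,:,::-1],(400,250))
c=np.zeros((550,400,3),np.uint8); c[:300]=a; c[300:]=b; cv2.imwrite('pics/p10.png',c)
# rear-end of pin
h=cv2.cvtColor(g['image'],cv2.COLOR_RGB2HSV); m=cv2.inRange(h,(0,170,90),(4,255,255))|cv2.inRange(h,(172,170,90),(180,255,255))
n,l,s,ce=cv2.connectedComponentsWithStats(m); e=np.array([.660,.164]);d=np.array([-.174,-.985])
for i in range(1,n):
    if s[i,4]>15:
        p=onz(g,*ce[i],.046); print(ce[i].round(),s[i,4],p.round(4),'nose dock x',(p[:2]-e)@d*1000-165+132)
```

```text
[0.66004211 0.16540933 0.14565715] [ 0.17960416  2.05660865 -0.65081031]
[318. 339.] 48 [0.6353 0.0249 0.046 ] nose dock x 108.27147290027565
```

View pics/p10.png

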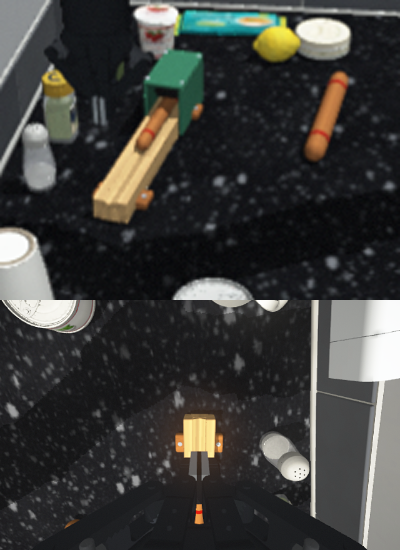

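The pin lies in the groove with its nose under the hood, about 64 mm in, and its rear band is at (150,132). The other things are where they were and the arm is clear.

```bash
python3 -c "
from bench import r
print(r.hand_in())"
```

```text
the job is handed in; nothing more can be done
None
```

The small rolling pin is in its dock, lying in the groove about 64 mm under the hood against the stop, pressed with only about 4 N; the other things were not moved, the arm is clear, and the job is handed in. During the grasp the fingertips briefly pressed the worktop with about 53 N.

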